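Chock the rolling pin on the draining board

ROBOT

A 6-joint arm with a two-finger parallel gripper is mounted at the origin on the work surface. World frame = base frame: x ahead of the robot, y to its left, z up, the work surface at z = 0. Lengths are in m, angles in degrees, forces in N, time in s.
With the tool pointing down it reaches from about 0.25 to 0.725 m from the base axis. Payload 9.7 kg.
Tool frame: the origin (TCP) lies at the very end of the fingers, on their centre line; the grasp point (between the pads) lies 19 mm behind it; z points along the fingers, y is the line along which they close (so a half turn about z gives the same grasp; the last joint's range is limited). The gripper opens to 85 mm and grips with 20 to 120 N. Pads are 22 mm wide; open, the fingers measure 114 mm over their backs; the gripper's body (76 mm by 85 mm) begins 54 mm behind the grasp point. The pads swing forward as they close: fully open they stand 13 mm farther back than shut.
Start: joints at [-67.323, 4.979, 10.078, 95.1, 0, 90], TCP at [0.212, -0.507, 0.231] pointing down, gripper open.
Joint ranges: [-179.16, 179.16], [-48.56, 103.87], [-65.8, 70.77], [-126.05, 130.52], [-82.76, 87.17], [-180, 180]. Speed limits (degrees/s): [127.2, 127.2, 147.25, 180, 180, 180].

INTERFACE

Orientations are given as [roll, pitch, yaw] about the fixed x, y, z axes, in that order (R = Rz(yaw) Ry(pitch) Rx(roll)).
In Python, from workcell import bot gives the robot as it stands.
- The arm moves only by the tool arm_command, never from a script. Its argument "series" is a list of rows, each a list of 4 numbers: the shift along the tool's x, y, z in m, then the turn about the tool's z in rad. A call has exactly 5 rows; each row is the pose to reach, as a shift and turn from the pose commanded when the call began, along the tool's axes at that moment; what a row does not reach only later rows make up. A row lasts 1/10 s, in which the tool goes at most 50 mm and 8.59 degrees, less where a joint would pass 70% of its speed; a pose out of reach is approached as far as the arm can. A call with a gripper value outside its range is refused whole. "hand" is the finger opening in m, from 0 to 0.0854, set as the call begins (left out, the last holds). The fingers move at their own pace and stop on an object; "grip_force" is the grip in N (left out, the last holds). Time passes only in rows, so rows that repeat a pose let the fingers close, or fill a call up. It gives the time, the measured TCP pose, the force, the opening and the grip force at its end, in the units of the state.
- bot.get_obs(): the state, without advancing time (a new reading comes with each control period).
- bot.camera(name): name is "scene" or "top" or "wrist"; returns a dict with "color" (400x640x3 uint8, blue, green, red), "camera_matrix" (3x3 intrinsics, pixels), "xyz" and "orientation" of the camera in the world; the wrist camera has in their place "T_tool_cam" (4x4, takes a point from camera to tool coordinates, whose origin is the TCP and whose axes are the flange's). Camera axes: x right, y up, looking along -z (the intrinsics and any distortion apply to the point x, -y, -z); pixel columns grow to the right and rows downward; lengths in m; the calibration is good to about 2 mm. A picture is of the moment at which its call begins: read the wrist's pose just before it. There is no depth.
- bot.job_done(): hands the job in; it is judged then, once.
Trained networks look in the newest picture that a camera, given by its name, has taken for a name from the list of things; names that differ only in an ending like _2 or _b are one class to them, and where a whole thing is asked for, a point or a joint stands for the part that bears it (a point fixed in the world has none). Each returns a list of dicts, best first, with "confidence" (0 to 1); they miss things now and then, are a little off and sometimes report something else, mostly with a low value. They report only what shows in the picture. A call takes as long as a camera call.
- bot.find_in(camera, target): "location" ([column, row] in pixels, amid what is visible of it).
- bot.mark_of(camera, target): "location" ([column, row] in pixels: a listed point, or the origin of a listed thing).
The state is a dict: "time": time; "q": joint angles; "qd": joint speeds; "joint_efforts": joint torques, N m; "ee_pos": TCP position; "tcp_rot": TCP orientation; "wrist_force": force on the tool from outside, world axes, zero at the start; "torque": the same for the moment, N m; "opening": finger opening in m; "grasp_force": force on a finger pad.
Only numpy, scipy, OpenCV 4.12 (cv2) and the standard library are available. Lean on these libraries where they do the work, as an engineer would, in place of code of your own. Each camera call takes 0.05 s, during which the arm holds its last target. There are 200 camera calls.

TASK

The washed rolling pin is to dry on the white draining board, which slopes down to the sink. Lay the thick dark guide strip flat and straight across the middle of the board as a chock and leave it there, then lay the pin across the board on the strip's uphill side, centred on it, and let go of the pin only when it rests against the strip, so that it stays put. Leave the other things where they are.

Things in the scene. Friction and masses are not known exactly. Their poses are not given: they have to be found in the camera images.
- deck: fixed white draining board, surface 360 mm long (x) by 324 mm wide (y), sloping 5 degrees down to the sink; blue-edged rims 12 mm wide, 9 mm high on both sides and the uphill end, low end open. Origin in the middle of the surface, 36 mm above the counter; x points down the slope, y across, z square to the surface. A pin left loose on it rolls into the sink
- strip: thick dark walnut guide strip with a thin rubber underside, a plain bar 190 mm long (its y), 40 mm wide (its x), 14 mm thick, 0.1 kg; starts flat on the counter. Origin in the middle of its underside, z up
- pin: beech rolling pin, 0.2 to 0.35 kg: barrel 54 mm in diameter, 150 mm long; two handles 28 mm in diameter, 45 mm long; loose on the counter. Origin mid-barrel on the axis, which is y; x and z turn as it rolls. Against the strip its axis is 44 mm from the strip's centre line and it bears on the strip's top edge; fingers kept 17 mm or more above the surface pass over the strip
- cup: blue cup, 68 mm wide at its rim and 78 mm tall, drying upside down on the draining board close to its uphill rim; origin at the middle of its rim, on the board
- mug: brick-red mug, 80 mm wide, 92 mm tall, handle at its side, on the counter; origin under its middle
- bowl: white bowl, 140 mm wide, 62 mm tall, on the counter; origin under its middle
- soap: green soap bottle, 60 mm wide, 170 mm tall, black cap, on the counter; origin under its middle
- canister: jade-green canister, 110 mm wide, 130 mm tall, on the counter; origin under its middle
- salt: white salt jar with a wooden lid, 72 mm wide, 85 mm tall, on the counter; origin under its middle
- thin_strip: thin pale guide strip, 190 x 36 x 6 mm, on the counter; not the one to use; origin under its middle, long axis y

How it is judged (in metres and radians):
On the way, in this order (a step that is already met when the one before it is completed fails the run):
1. the thick strip lies flat across the draining board, let go, at rest (x of strip in the frame of deck between -0.085 and 0.14 m and y of strip in the frame of deck between -0.06 and 0.06 m and z of strip in the frame of deck between -0.004 and 0.004 m and angle between the y axis of strip and the y axis of deck, either way round below 0.2 rad and angle between the z axis of strip and the z axis of deck, either way round below 0.06 rad and contact force between the fingers and strip below 0.05 N and linear speed of strip below 0.02 m/s), for 0.2 s.
2. the pin, still held in the fingers, is down on the board and against the strip (within 4 mm) (x of strip in the frame of deck between -0.085 and 0.14 m and y of strip in the frame of deck between -0.06 and 0.06 m and z of strip in the frame of deck between -0.004 and 0.004 m and angle between the y axis of strip and the y axis of deck, either way round below 0.2 rad and angle between the z axis of strip and the z axis of deck, either way round below 0.06 rad and x of pin in the frame of deck between -0.15 and 0.1 m and z of pin in the frame of deck between 0.022 and 0.031 m and y of pin in the frame of strip between -0.055 and 0.055 m and angle between the y axis of pin and the y axis of strip, either way round below 0.12 rad and (x of pin in the frame of strip between 0.036 and 0.0477 m or x of pin in the frame of strip between -0.0477 and -0.036 m) and contact force between the fingers and pin above 0.3 N), for 0.1 s.
At the end, for the whole second after the job is handed in: Strip flat on the board, across the slope within 0.2 rad, within 60 mm of the centre line, 85 mm uphill to 140 mm downhill of the middle; pin on the board, at rest, touching the strip, parallel within 0.12 rad, within 55 mm of the strip's middle, 150 uphill to 100 mm downhill; both released (x of strip in the frame of deck between -0.085 and 0.14 m and y of strip in the frame of deck between -0.06 and 0.06 m and z of strip in the frame of deck between -0.004 and 0.004 m and angle between the y axis of strip and the y axis of deck, either way round below 0.2 rad and angle between the z axis of strip and the z axis of deck, either way round below 0.06 rad and x of pin in the frame of deck between -0.15 and 0.1 m and z of pin in the frame of deck between 0.022 and 0.031 m and y of pin in the frame of strip between -0.055 and 0.055 m and angle between the y axis of pin and the y axis of strip, either way round below 0.12 rad and (x of pin in the frame of strip between 0.036 and 0.0467 m or x of pin in the frame of strip between -0.0467 and -0.036 m) and contact force between pin and strip above 0.02 N and linear speed of each of pin, strip below 0.01 m/s and angular speed of pin below 0.3 rad/s and contact force between the fingers and pin below 0.05 N and contact force between the fingers and strip below 0.05 N).
It fails at once if the pin let go on the board while more than about 10 mm from the strip, or with no strip there (x of pin in the frame of deck between -0.19 and 0.19 m and y of pin in the frame of deck between -0.16 and 0.16 m and z of pin in the frame of deck between 0 and 0.04 m and contact force between the fingers and pin below 0.02 N and not (x of pin in the frame of strip between -0.055 and 0.055 m and z of pin in the frame of strip between 0 and 0.05 m)).
It fails at once if the cup on the board moved more than 25 mm or tipped (distance of cup from where it was at the start of the episode above 0.025 m or angle between cup's own z axis and vertical above 0.4 rad).
It fails at once if another bystander moved more than 30 mm (distance of any of mug, bowl, soap, canister, salt, thin_strip from where it was at the start of the episode above 0.03 m).
It also fails if it takes over 59 s, if anything falls off the work surface, if the arm or the gripper's body presses on something with over 40 N, if the wrist force passes 120 N, or if a joint passes its speed limit or range.

## Working session

There is one attempt and no reset: what is moved stays moved. The work goes in short steps, Python scripts to look and compute and a tool call to move; the robot and the scene stay as the last step left them, time stands still between calls to the robot, and variables do not carry over. Pictures are saved under pics/ and viewed, at most 10 in all, crops included, and the job is handed in when it is done.

Besides the shell and the picture viewer there is one more tool, called after "Call:" as name(argument=value, ...) on one line, values as JSON. arm_command: Moves the arm, as the interface text tells. Its arguments: {"type":"object","properties":{"series":{"type":"array"},"hand":{"type":"number"},"grip_force":{"type":"number"}},"required":["series"]}

```bash
ls; mkdir -p pics; python3 - <<'E'
from workcell import bot
import cv2
print(bot.get_obs())
for c in ["scene","top","wrist"]:
    d=bot.camera(c); cv2.imwrite(f"pics/{c}0.png",d["color"])
    print(c,{k:(v.tolist() if hasattr(v,'tolist') else v) for k,v in d.items() if k!="color"})
    if c!="wrist":
        for t in "deck strip pin cup mug bowl soap canister salt thin_strip".split():
            print(t,[(x["location"],x["confidence"]) for x in bot.mark_of(c,t)[:2]],[(x["location"],x["confidence"]) for x in bot.find_in(c,t)[:2]])
E
```

```text
pics
{'time': 0.0, 'q': array([-6.73236886e+01,  5.00974547e+00,  1.00337095e+01,  9.50984782e+01,
       -6.38599926e-04,  8.99992228e+01]), 'qd': array([ 0.0451414 ,  0.00381423,  0.01684589,  0.0213422 , -0.07984952,
       -0.04367785]), 'joint_efforts': array([-2.16901281e-03, -5.20391786e+01,  4.64801645e+01,  1.63828785e-02,
        7.34438277e-05,  4.97293769e-06]), 'ee_pos': array([ 0.21194788, -0.50727496,  0.23058939]), 'tcp_rot': array([-1.79925486e+02,  6.37588625e-04,  2.26770894e+01]), 'wrist_force': array([-0.06972517, -0.84403403, -0.04248913]), 'torque': array([-0.02379926, -0.01260763,  0.02874057]), 'grasp_force': 0.0, 'opening': 0.08512752333067387}
scene {'camera_matrix': [[484.685781148722, 0.0, 326.9541293626388], [0.0, 484.685781148722, 191.52992435955977], [0.0, 0.0, 1.0]], 'xyz': [1.4780432116175988, 0.3070096414905236, 1.0903085984127576], 'orientation': [45.89223159408814, -0.6811399014550421, 106.6993653381272]}
deck [([252.6, 212.5], 0.75)] [([252.7, 224.3], 0.9)]
strip [([446.6, 250.7], 0.79)] [([447.3, 251.6], 0.82)]
pin [([386.4, 237.6], 0.92)] [([38
[... 1225 characters left out ...]
194.9], 0.22)] [([453.9, 139.3], 0.56)]
canister [([163.1, 162.6], 0.72)] [([156.6, 160.3], 0.7)]
salt [([458.2, 189.7], 0.69)] [([162.2, 201.2], 0.73), ([413.9, 262.5], 0.61)]
thin_strip [([161.0, 164.8], 0.54), ([366.4, 161.5], 0.37)] [([457.6, 230.9], 0.87)]
wrist {'camera_matrix': [[358.091083869099, 0.0, 319.6351679697468], [0.0, 358.091083869099, 196.84602613500087], [0.0, 0.0, 1.0]], 'T_tool_cam': [[-0.0008662973651657955, 0.9476424485808147, 0.31933217685762993, 0.0822770192024777], [0.9999996184309067, 0.0007850004282248331, 0.00038329149250783054, 0.00041324082106630744], [0.00011254739290110612, 0.3193323870547508, -0.9476427670335476, -0.14216681210127763], [0.0, 0.0, 0.0, 1.0]]}
```

View pics/top0.png

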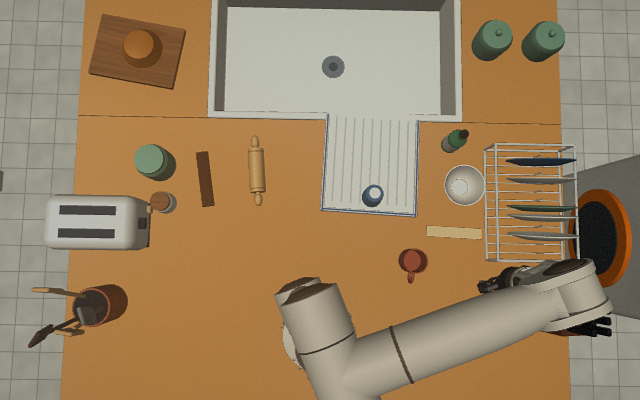

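View pics/scene0.png

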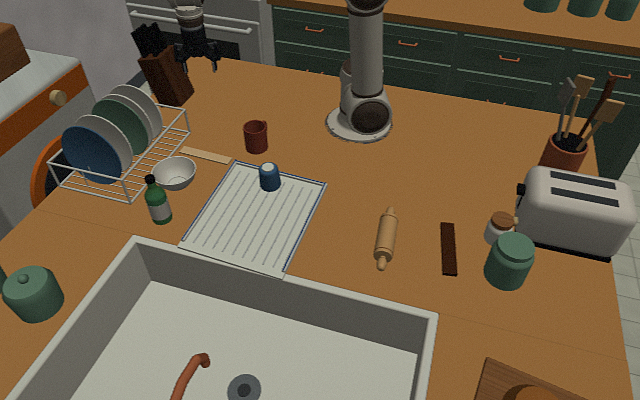

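The top view shows the strip at about (205,179), the pin at (256,170), the board in columns 322–418 and rows 117–215, the cup at (372,195) and the mug at (412,262). The arm is at the right. The scene view agrees. Next I'll measure these by segmentation.

```bash
cat > h.py <<'E'
import numpy as np, cv2
from scipy.spatial.transform import Rotation as R
from workcell import bot
def ray(d,px,T=None):
    K=d["camera_matrix"]; v=np.array([(px[0]-K[0,2])/K[0,0],-(px[1]-K[1,2])/K[1,1],-1.])
    if T is None: return np.array(d["xyz"]),R.from_euler('xyz',d["orientation"],degrees=True).as_matrix()@v
    return T[:3,3],T[:3,:3]@v
def pl(d,px,z,T=None):
    o,v=ray(d,px,T); return o+v*(z-o[2])/v[2]
def tri(ds,pxs):
    A=np.zeros((3,3));b=np.zeros(3)
    for d,p in zip(ds,pxs):
        o,v=ray(d,p); v=v/np.linalg.norm(v); P=np.eye(3)-np.outer(v,v); A+=P; b+=P@o
    return np.linalg.solve(A,b)
def wcam():
    s=bot.get_obs(); T=np.eye(4); T[:3,:3]=R.from_euler('xyz',s["tcp_rot"],degrees=True).as_matrix(); T[:3,3]=s["ee_pos"]
    d=bot.camera("wrist"); return s,d,T@d["T_tool_cam"]
def moves(dxyz,dyaw=0):
    s=bot.get_obs(); M=R.from_euler('xyz',s["tcp_rot"],degrees=True).as_matrix()
    return np.round(M.T@np.array(dxyz),4), -np.radians(dyaw)  # tool z is down: turn about tool z = -world yaw
E
python3 - <<'E'
from h import *
t=bot.camera("top"); s=bot.camera("scene")
np.set_printoptions(precision=4,suppress=True)
mk=dict(deck=([367.1,159.2],[252.6,212.5]),strip=([203.7,178.3],[446.6,250.7]),pin=([256.1,169.9],[386.4,237.6]),cup=([367.7,197.7],[269.3,185]),mug=([412.4,262.7],[257.8,147.1]))
for n,(a,b) in mk.items(): print(n,"tri",tri([t,s],[a,b]))
im=t["color"].astype(int)
def rect(mask,x0,x1,y0,y1):
    m=np.zeros(mask.shape,np.uint8); m[y0:y1,x0:x1]=mask[y0:y1,x0:x1]
    n,l,st,_=cv2.connectedComponentsWithStats(m); k=1+np.argmax(st[1:,4]); 
    return cv2.minAreaRect(np.argwhere(l==k)[:,::-1].astype(np.float32))
r=rect(im.sum(2)<190,190,220,140,215); print("strip",r)
P=np.array([pl(t,p,.014) for p in cv2.boxPoints(r)]); print(P, P.mean(0)); 
hsv=cv2.cvtColor(t["color"],cv2.COLOR_BGR2HSV); print(hsv[170,256],hsv[170,280],hsv[140,256])
m=(hsv[...,1]<int(hsv[170,280,1])-25)
r=rect(m,240,275,128,212); print("pin",r); P=np.array([pl(t,p,.027) for p in cv2.boxPoints(r)]); print(P,P.mean(0))
# deck blue rim
for n,p in dict(UL=(322,210),UR=(415,215)).items(): print(n,pl(t,p,.06))
for n,p in dict(LL=(328,117),LR=(418,121)).items(): print(n,pl(t,p,.025))
big=cv2.resize(t["color"][100:230,150:430],None,fx=2.8,fy=2.8,interpolation=cv2.INTER_CUBIC); cv2.imwrite("pics/c.png",big)
E
```

```text
deck tri [ 0.5941 -0.1652  0.0482]
strip tri [ 0.5238  0.3996 -0.004 ]
pin tri [0.5517 0.2207 0.0232]
cup tri [ 0.4629 -0.167   0.0413]
mug tri [ 0.2422 -0.3162 -0.0098]
strip ((204.84616088867188, 178.76925659179688), (54.07914352416992, 11.411194801330566), 82.87498474121094)
[[0.6096 0.43   0.014 ]
 [0.6153 0.3913 0.014 ]
 [0.43   0.3615 0.014 ]
 [0.4245 0.3999 0.014 ]] [0.5199 0.3957 0.014 ]
[ 17 130 186] [ 15 152 179] [ 16 133 163]
pin ((254.26551818847656, 169.0137939453125), (34.23494338989258, 3.464599609375), 86.633544921875)
[[0.6128 0.2369 0.027 ]
 [0.6137 0.2251 0.027 ]
 [0.4959 0.215  0.027 ]
 [0.495  0.2267 0.027 ]] [0.5544 0.2259 0.027 ]
UL [ 0.4152 -0.0063  0.06  ]
UR [ 0.4037 -0.3163  0.06  ]
LL [ 0.7412 -0.0237  0.025 ]
LR [ 0.7332 -0.3363  0.025 ]
```

View pics/c.png

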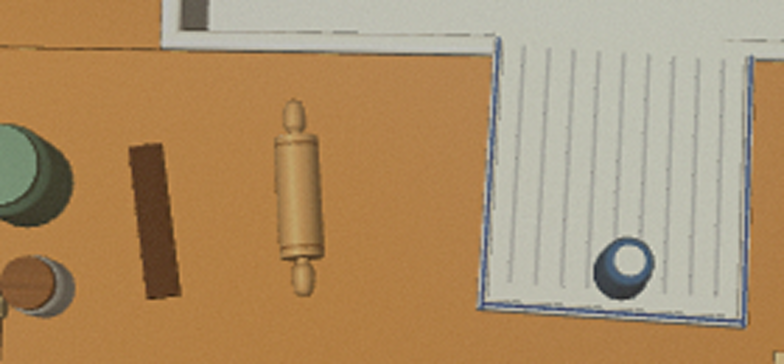

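The enlarged crop confirms the segmentation: strip corners at (130–180,145–298), the pin's handle ends at (292,100) and (304,296), and deck corners at (480,306), (743,325), (498,38) and (752,57). That puts the strip at about (0.521, 0.397) with yaw 9° and the deck centre at about (0.593, -0.168) with yaw -2.7°. I'm moving above the strip.

Call:
arm_command(series=[[0.0317,-0.03575,0,0],[0.0634,-0.0715,0,0],[0.0951,-0.10725,0,0],[0.1268,-0.143,0,0],[0.1585,-0.17875,0,0]], hand=0.085)

```text
time: 2.75
ee_pos: [0.2895, -0.2797, 0.2313]
tcp_rot: [180.0, -0.0, 22.6]
wrist_force: [0.4, 0.1, 1.3]
opening: 0.0849
grasp_force: 0.0
```

Call:
arm_command(series=[[0.0317,-0.03575,0,0],[0.0634,-0.0715,0,0],[0.0951,-0.10725,0,0],[0.1268,-0.143,0,0],[0.1585,-0.17875,0,0]])

```text
time: 3.25
ee_pos: [0.3669, -0.0535, 0.2316]
tcp_rot: [180.0, -0.1, 22.7]
wrist_force: [1.7, -0.9, 0.3]
opening: 0.0849
grasp_force: 0.0
```

Call:
arm_command(series=[[0.0317,-0.03575,0,0],[0.0634,-0.0715,0,0],[0.0951,-0.10725,0,0],[0.1268,-0.143,0,0],[0.1585,-0.17875,0,0]])

```text
time: 3.75
ee_pos: [0.4442, 0.1729, 0.2315]
tcp_rot: [180.0, -0.0, 22.7]
wrist_force: [2.5, 0.1, 0.1]
opening: 0.085
grasp_force: 0.0
```

Call:
arm_command(series=[[0.0317,-0.03575,0,0.047],[0.0634,-0.0715,0,0.094],[0.0951,-0.10725,0,0.142],[0.1268,-0.143,0,0.19],[0.1585,-0.17875,0,0.237]])

```text
time: 4.25
ee_pos: [0.5456, 0.1682, 0.231]
tcp_rot: [-177.0, 0.2, 15.7]
wrist_force: [-0.1, 0.2, -0.8]
opening: 0.0852
grasp_force: 0.0
```

The last call didn't go where I commanded it, so I'm checking the state.

```bash
python3 - <<'E'
from h import *
s,d,T=wcam(); cv2.imwrite("pics/w1.png",d["color"])
s=bot.get_obs()
for k in ("time","q","qd","ee_pos","tcp_rot","wrist_force"): print(k,np.round(s[k],3))
E
```

```text
time 4.3
q [ 15.397   8.19   13.455  95.457   2.992 179.944]
qd [ 1.506 -1.527 -1.922 -0.275 -0.061 -0.082]
ee_pos [0.547 0.166 0.23 ]
tcp_rot [-177.008    0.189   15.453]
wrist_force [-1.397 -1.82  -1.042]
```

View pics/w1.png

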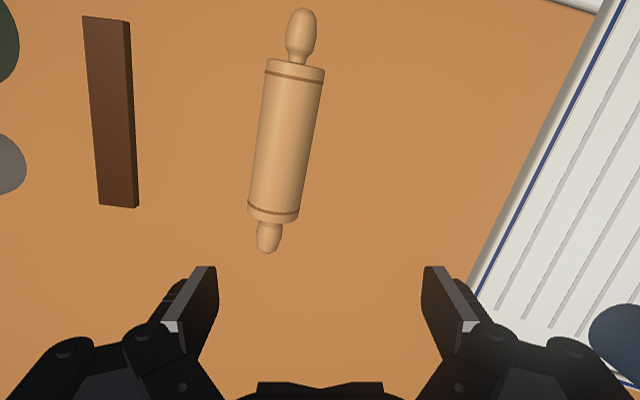

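The wrist view shows the strip at (110,110) and the pin at (285,140). Joint 6 is at its +180° limit, so I need the grasp that is half a turn round. I'm turning positive in world yaw (negative about tool z).

Call:
arm_command(series=[[0,0,0,-0.148],[0,0,0,-0.297],[0,0,0,-0.445],[0,0,0,-0.594],[0,0,0,-0.742]])

```text
time: 4.8
ee_pos: [0.5447, 0.1683, 0.2314]
tcp_rot: [-177.7, -1.9, 58.5]
wrist_force: [0.3, -0.1, -0.0]
opening: 0.0849
grasp_force: 0.0
```

Call:
arm_command(series=[[0,0,0,-0.148],[0,0,0,-0.297],[0,0,0,-0.445],[0,0,0,-0.594],[0,0,0,-0.742]])

```text
time: 5.3
ee_pos: [0.5446, 0.1683, 0.2314]
tcp_rot: [-179.6, -3.0, 101.1]
wrist_force: [-0.2, -0.4, -0.9]
opening: 0.085
grasp_force: 0.0
```

Call:
arm_command(series=[[0,0,0,-0.148],[0,0,0,-0.297],[0,0,0,-0.445],[0,0,0,-0.594],[0,0,0,-0.742]])

```text
time: 5.8
ee_pos: [0.5446, 0.1683, 0.2313]
tcp_rot: [178.3, -2.5, 143.6]
wrist_force: [-0.4, -0.4, -0.5]
opening: 0.0848
grasp_force: 0.0
```

The clamped move left a 3° lateral lean, and turning about the tool axis can't remove it. The opposite limit of joint 6 should lean the tool the other way, so I'm turning there to undo it gradually.

Call:
arm_command(series=[[0,0,0,-0.148],[0,0,0,-0.297],[0,0,0,-0.445],[0,0,0,-0.594],[0,0,0,-0.742]])

```text
time: 6.3
ee_pos: [0.5447, 0.1683, 0.2314]
tcp_rot: [177.0, -0.7, -173.9]
wrist_force: [0.5, -0.6, -1.2]
opening: 0.0849
grasp_force: 0.0
```

Call:
arm_command(series=[[0,0,0,-0.148],[0,0,0,-0.297],[0,0,0,-0.445],[0,0,0,-0.594],[0,0,0,-0.742]])

```text
time: 6.8
ee_pos: [0.5447, 0.1683, 0.2314]
tcp_rot: [177.4, 1.5, -131.4]
wrist_force: [0.1, 1.1, 0.3]
opening: 0.0852
grasp_force: 0.0
```

Call:
arm_command(series=[[0,0,0,-0.148],[0,0,0,-0.297],[0,0,0,-0.445],[0,0,0,-0.594],[0,0,0,-0.742]])

```text
time: 7.3
ee_pos: [0.5446, 0.1683, 0.2313]
tcp_rot: [179.1, 2.9, -88.9]
wrist_force: [-0.6, -0.9, -0.1]
opening: 0.0848
grasp_force: 0.0
```

Call:
arm_command(series=[[0,0,0,-0.148],[0,0,0,-0.297],[0,0,0,-0.445],[0,0,0,-0.594],[0,0,0,-0.742]])

```text
time: 7.8
ee_pos: [0.5447, 0.1683, 0.2314]
tcp_rot: [-178.7, 2.8, -46.3]
wrist_force: [0.3, -0.1, 0.1]
opening: 0.0852
grasp_force: 0.0
```

Call:
arm_command(series=[[0,0,0,-0.148],[0,0,0,-0.297],[0,0,0,-0.445],[0,0,0,-0.594],[0,0,0,-0.742]])

```text
time: 8.3
ee_pos: [0.5447, 0.1683, 0.2313]
tcp_rot: [-177.2, 1.2, -3.8]
wrist_force: [-0.5, 0.2, 0.6]
opening: 0.0848
grasp_force: 0.0
```

Call:
arm_command(series=[[0,0,0,-0.148],[0,0,0,-0.297],[0,0,0,-0.4],[0,0,0,-0.4],[0,0,0,-0.4]])

```text
time: 8.8
ee_pos: [0.5403, 0.1824, 0.2313]
tcp_rot: [-177.6, 0.0, 17.4]
wrist_force: [0.0, 0.0, 0.0]
opening: 0.0853
grasp_force: 0.0
```

```bash
python3 -c "
from h import *
s=bot.get_obs(); print(s['time'],np.round(s['q'],2),s['ee_pos'],np.round(s['tcp_rot'],2))"
```

```text
8.8 [  17.45    7.8    13.14   95.35    2.41 -179.96] [0.54026685 0.18235182 0.23134105] [-1.7759e+02  2.0000e-02  1.7410e+01]
```

It's working: the lean went from 3.0° to 2.4°. I'll push on the same way.

Call:
arm_command(series=[[0,0,0,-0.1],[0,0,0,-0.2],[0,0,0,-0.3],[0,0,0,-0.3],[0,0,0,-0.3]])

```text
time: 9.3
ee_pos: [0.4915, 0.2721, 0.2313]
tcp_rot: [179.7, -0.6, 29.1]
wrist_force: [-0.3, -0.2, -0.9]
opening: 0.0852
grasp_force: 0.0
```

The lean is down to about 0.6°. Now I'm going above the strip, with plenty of joint 6 range this way round.

Call:
arm_command(series=[[0.018,-0.019,0,0.07],[0.035,-0.038,0,0.14],[0.052,-0.057,0,0.21],[0.069,-0.076,0,0.28],[0.0866,-0.0949,0,0.349]])

```text
time: 9.8
ee_pos: [0.5224, 0.3968, 0.2316]
tcp_rot: [179.9, -0.6, 8.7]
wrist_force: [0.3, -0.0, 0.0]
opening: 0.0849
grasp_force: 0.0
```

```bash
python3 - <<'E'
from h import *
np.set_printoptions(precision=4,suppress=True)
s,d,T=wcam(); cv2.imwrite("pics/w2.png",d["color"]); print(s["q"],s["ee_pos"],s["tcp_rot"])
for f in (bot.find_in,bot.mark_of):
  for t in ("strip","pin"):
    for x in f("wrist",t)[:2]: print(t,x["location"],x["confidence"],pl(d,x["location"],.014 if t=="strip" else .027,T))
E
```

```text
[  37.3731   19.895    27.6634   97.2478   -0.3634 -151.3776] [0.5224 0.3968 0.2316] [179.9304  -0.6311   8.7494]
strip [319.2, 152.6] 0.67 [0.5333 0.3983 0.014 ]
pin [504.0, 152.4] 0.74 [0.5634 0.2194 0.027 ]
strip [319.8, 157.8] 0.59 [0.5281 0.3969 0.014 ]
pin [500.6, 166.7] 0.94 [0.5491 0.2183 0.027 ]
```

View pics/w2.png

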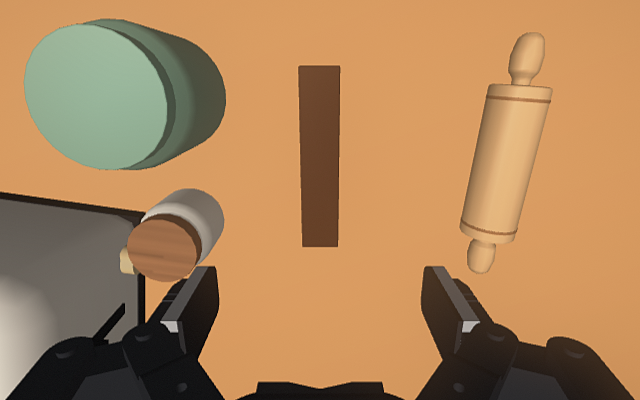

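The strip (corners (298,66), (340,66), (339,247), (302,247)) is lined up with the tool. The pin runs from handle end (527,35) to handle end (480,272), and the canister and salt jar are clear of the fingers.

```bash
python3 - <<'E'
from h import *
np.set_printoptions(precision=4,suppress=True)
s,d,T=wcam()
P=np.array([pl(d,p,.014,T) for p in [(298,66),(340,66),(339,247),(302,247)]]); print(P,P.mean(0))
a=(P[0]+P[1])/2-(P[2]+P[3])/2; print(np.linalg.norm(a),np.degrees(np.arctan2(a[1],a[0])))
print("move",moves(np.append(P.mean(0)[:2]-s["ee_pos"][:2],0)))
Q=np.array([pl(d,p,.027,T) for p in [(527,33),(480,273)]]); print(Q,Q.mean(0)); b=Q[0]-Q[1]; print(np.linalg.norm(b),np.degrees(np.arctan2(b[1],b[0])))
E
```

```text
[[0.6117 0.4298 0.014 ]
 [0.6179 0.3905 0.014 ]
 [0.4318 0.359  0.014 ]
 [0.4254 0.3995 0.014 ]] [0.5217 0.3947 0.014 ]
0.1887282817797338 9.419151049148013
move (array([-0.0005,  0.0008, -0.    ]), np.float64(-0.0))
[[0.6703 0.2316 0.027 ]
 [0.4309 0.2024 0.027 ]] [0.5506 0.217  0.027 ]
0.24123212683204773 6.945803885743017
```

Call:
arm_command(series=[[0,0.001,0.045,-0.01],[0,0.001,0.09,-0.01],[0,0.001,0.135,-0.01],[0,0.001,0.17,-0.01],[0,0.001,0.2,-0.01]])

```text
time: 10.6
ee_pos: [0.5238, 0.3938, 0.03]
tcp_rot: [179.9, -0.6, 9.5]
wrist_force: [-0.1, -0.8, 0.8]
opening: 0.0852
grasp_force: 0.0
```

Call:
arm_command(series=[[0,0,0.012,0],[0,0,0.021,0],[0,0,0.0275,0],[0,0,0.0285,0],[0,0,0.0285,0]])

```text
time: 11.1
ee_pos: [0.5251, 0.3958, 0.0043]
tcp_rot: [180.0, -0.7, 9.5]
wrist_force: [0.3, 0.0, 1.0]
opening: 0.0852
grasp_force: 0.0
```

Call:
arm_command(series=[[0,0,0,0],[0,0,0,0],[0,0,0,0],[0,0,0,0],[0,0,0,0]], hand=0.03, grip_force=35)

```text
time: 11.6
ee_pos: [0.5249, 0.3957, 0.0038]
tcp_rot: [179.9, -0.7, 9.6]
wrist_force: [-0.2, 0.7, 4.1]
opening: 0.039
grasp_force: 36.2
```

The strip is gripped at 39 mm opening. I'm lifting it and carrying it to about (0.643, -0.170), turning -102°.

Call:
arm_command(series=[[0,0,-0.02,0],[0,0,-0.055,0],[0,0,-0.095,0],[0,0,-0.13,0],[0,0,-0.15,0]])

```text
time: 12.1
ee_pos: [0.5234, 0.3957, 0.1564]
tcp_rot: [180.0, -0.8, 9.5]
wrist_force: [0.9, -0.0, -1.7]
opening: 0.0386
grasp_force: 35.6
```

Call:
arm_command(series=[[0.0015,0.0385,0,0.118],[0.003,0.077,0,0.237],[0.0044,0.1155,0,0.355],[0.006,0.154,0,0.474],[0.0073,0.1926,0,0.592]])

```text
time: 12.6
ee_pos: [0.562, 0.2051, 0.1532]
tcp_rot: [-179.7, -0.6, -24.6]
wrist_force: [0.1, 0.3, -1.0]
opening: 0.0389
grasp_force: 35.6
```

Call:
arm_command(series=[[0.0227,0.0312,0,0.118],[0.0454,0.0623,0,0.237],[0.0681,0.0935,0,0.355],[0.0908,0.1246,0,0.474],[0.1135,0.1558,0,0.592]])

```text
time: 13.1
ee_pos: [0.6011, 0.0163, 0.1536]
tcp_rot: [-179.5, -0.3, -58.6]
wrist_force: [0.5, -0.2, -0.4]
opening: 0.0391
grasp_force: 35.6
```

Call:
arm_command(series=[[0.0362,0.0132,0,0.12],[0.0724,0.0264,0,0.24],[0.1087,0.0396,0,0.36],[0.1449,0.0528,0,0.48],[0.1811,0.066,0,0.602]])

```text
time: 13.6
ee_pos: [0.6401, -0.1725, 0.1539]
tcp_rot: [-179.4, 0.1, -93.1]
wrist_force: [0.1, 0.3, -0.8]
opening: 0.0386
grasp_force: 35.6
```

```bash
python3 - <<'E'
from h import *
np.set_printoptions(precision=4,suppress=True)
s,d,T=wcam(); cv2.imwrite("pics/w3.png",d["color"]); print(s["q"],s["ee_pos"],s["tcp_rot"],s["opening"])
t=bot.camera("top"); cv2.imwrite("pics/t3.png",cv2.resize(t["color"][100:230,150:470],None,fx=2.4,fy=2.4))
E
```

```text
[ -15.1592   19.355    18.3291   88.3978    0.1839 -102.0843] [ 0.6401 -0.1725  0.1539] [-179.3979    0.0591  -93.0736] 0.03860038263511693
```

View pics/w3.png

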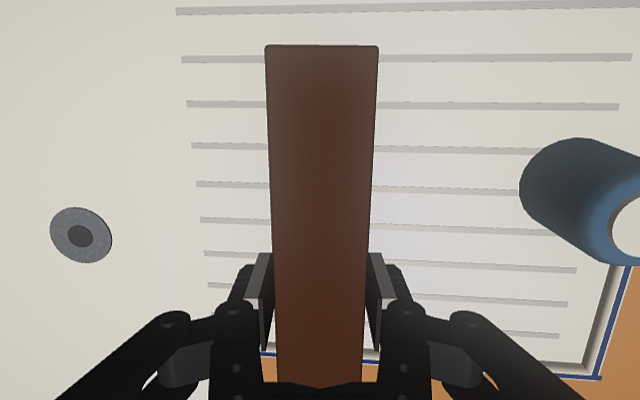

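The strip is square to the board's grooves and clear of the cup, which shows at (590,200). I'm lowering it, slowly for the last part.

Call:
arm_command(series=[[0,0,0.035,0],[0,0,0.07,0],[0,0,0.095,0],[0,0,0.107,0],[0,0,0.112,0]])

```text
time: 14.2
ee_pos: [0.6408, -0.1703, 0.041]
tcp_rot: [-179.5, 0.1, -92.7]
wrist_force: [1.4, 1.0, -0.5]
opening: 0.0391
grasp_force: 35.7
```

Call:
arm_command(series=[[0,0,0.001,0],[0,0,0.002,0],[0,0,0.003,0],[0,0,0.0035,0],[0,0,0.0035,0]])

```text
time: 14.7
ee_pos: [0.6417, -0.1709, 0.0393]
tcp_rot: [-179.3, 0.0, -92.8]
wrist_force: [0.5, 0.2, -1.7]
opening: 0.0388
grasp_force: 35.7
```

Call:
arm_command(series=[[0,0,0.001,0],[0,0,0.0015,0],[0,0,0.002,0],[0,0,0.002,0],[0,0,0.002,0]])

```text
time: 15.2
ee_pos: [0.6416, -0.1708, 0.0371]
tcp_rot: [-179.3, 0.0, -92.8]
wrist_force: [0.8, 0.7, 1.6]
opening: 0.0388
grasp_force: 35.9
```

Call:
arm_command(series=[[0,0,0.0007,0],[0,0,0.0013,0],[0,0,0.0013,0],[0,0,0.0013,0],[0,0,0.0013,0]])

```text
time: 15.7
ee_pos: [0.6416, -0.1708, 0.0369]
tcp_rot: [-179.3, 0.0, -92.8]
wrist_force: [-3.3, 2.0, 8.8]
opening: 0.0392
grasp_force: 36.7
```

The board is in contact (8.8 N), so I'm releasing and lifting straight up.

Call:
arm_command(series=[[0,0,0,0],[0,0,0,0],[0,0,0,0],[0,0,0,0],[0,0,0,0]], hand=0.085)

```text
time: 16.2
ee_pos: [0.6414, -0.1708, 0.0353]
tcp_rot: [-179.4, 0.1, -92.8]
wrist_force: [-0.5, 1.0, -0.0]
opening: 0.0851
grasp_force: 0.0
```

Call:
arm_command(series=[[0,0,-0.01,0],[0,0,-0.035,0],[0,0,-0.075,0],[0,0,-0.115,0],[0,0,-0.145,0]])

```text
time: 16.7
ee_pos: [0.6401, -0.171, 0.1843]
tcp_rot: [-179.2, 0.0, -92.8]
wrist_force: [1.6, 0.1, -1.1]
opening: 0.0848
grasp_force: 0.0
```

Call:
arm_command(series=[[-0.0255,0.0073,0,-0.116],[-0.051,0.0146,0,-0.232],[-0.0766,0.022,0,-0.348],[-0.102,0.0293,0,-0.464],[-0.1277,0.0366,0,-0.58]])

```text
time: 17.2
ee_pos: [0.6092, -0.0406, 0.1812]
tcp_rot: [-179.4, -0.3, -59.3]
wrist_force: [0.2, 0.0, 0.2]
opening: 0.0853
grasp_force: 0.0
```

Call:
arm_command(series=[[-0.0254,-0.0079,0,-0.116],[-0.0507,-0.0158,0,-0.232],[-0.0761,-0.0236,0,-0.348],[-0.1014,-0.0315,0,-0.464],[-0.1268,-0.0394,0,-0.58]])

```text
time: 17.7
ee_pos: [0.5789, 0.0888, 0.1809]
tcp_rot: [-179.7, -0.6, -26.1]
wrist_force: [0.3, -0.2, -0.9]
opening: 0.0852
grasp_force: 0.0
```

Call:
arm_command(series=[[-0.0169,-0.0205,0,-0.116],[-0.0338,-0.041,0,-0.232],[-0.0507,-0.0615,0,-0.348],[-0.0676,-0.082,0,-0.464],[-0.0845,-0.1025,0,-0.58]])

```text
time: 18.2
ee_pos: [0.5487, 0.2181, 0.1806]
tcp_rot: [179.9, -0.7, 7.2]
wrist_force: [1.4, -1.2, 0.2]
opening: 0.0851
grasp_force: 0.0
```

```bash
python3 - <<'E'
from h import *
np.set_printoptions(precision=4,suppress=True)
s,d,T=wcam(); print(s["q"],s["ee_pos"],s["tcp_rot"],s["opening"])
t=bot.camera("top"); c=cv2.resize(t["color"][100:230,180:440],None,fx=2.2,fy=2.2)
w=cv2.resize(d["color"],(480,300)); o=np.zeros((586,572,3),np.uint8); o[:286]=c; o[286:,:480]=w; cv2.imwrite("pics/m4.png",o)
x=bot.mark_of("wrist","pin"); print([(v["location"],v["confidence"],pl(d,v["location"],.027,T)) for v in x[:2]])
x=bot.mark_of("top","strip"); print([(v["location"],v["confidence"],pl(t,v["location"],.032)) for v in x[:2]])
m=np.zeros((400,640),np.uint8); m[118:205,330:415]=(t["color"].sum(2)<190)[118:205,330:415]
n,l,st,_=cv2.connectedComponentsWithStats(m); k=1+np.argmax(st[1:,4]); r=cv2.minAreaRect(np.argwhere(l==k)[:,::-1].astype(np.float32)); P=np.array([pl(t,p,.046) for p in cv2.boxPoints(r)]); print(r,P,P.mean(0))
E
```

```text
[  21.7886    9.1262    9.0157   89.2329   -0.2245 -165.393 ] [0.5487 0.2181 0.1806] [179.9483  -0.692    7.1806] 0.08510236941423656
[([318.7, 175.1], 0.91, array([0.5527, 0.219 , 0.027 ]))]
[]
((378.5, 147.0), (10.0, 37.0), 90.0) [[ 0.6506 -0.1329  0.046 ]
 [ 0.653  -0.2592  0.046 ]
 [ 0.6184 -0.2591  0.046 ]
 [ 0.616  -0.1331  0.046 ]] [ 0.6345 -0.1961  0.046 ]
```

View pics/m4.png

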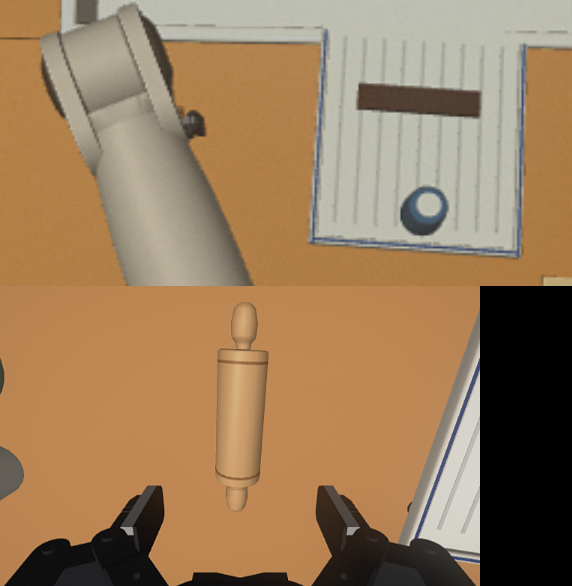

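The strip lies straight across the board, centred near (0.639, -0.168). The pin is centred between the fingers (wrist view, column 320). I'm descending onto the pin and gripping.

Call:
arm_command(series=[[0.001,0,0.04,0.017],[0.0015,0,0.08,0.017],[0.0015,0,0.115,0.017],[0.0015,0,0.14,0.017],[0.0015,0,0.155,0.017]])

```text
time: 18.9
ee_pos: [0.5516, 0.2158, 0.0227]
tcp_rot: [179.9, -0.5, 5.8]
wrist_force: [0.0, -0.9, 0.9]
opening: 0.0852
grasp_force: 0.0
```

Call:
arm_command(series=[[0,0,0.006,0],[0,0,0.011,0],[0,0,0.014,0],[0,0,0.015,0],[0,0,0.015,0]])

```text
time: 19.4
ee_pos: [0.5527, 0.2175, 0.0104]
tcp_rot: [180.0, -0.7, 5.9]
wrist_force: [0.6, -0.5, 0.1]
opening: 0.085
grasp_force: 0.0
```

Call:
arm_command(series=[[0,0,0,0],[0,0,0,0],[0,0,0,0],[0,0,0,0],[0,0,0,0]], hand=0.04, grip_force=35)

```text
time: 19.9
ee_pos: [0.5526, 0.2174, 0.0103]
tcp_rot: [180.0, -0.7, 5.9]
wrist_force: [-0.5, -0.6, 5.7]
opening: 0.053
grasp_force: 36.7
```

The pin is gripped at 53 mm. I'm lifting it and carrying it to about 10 mm uphill of contact.

Call:
arm_command(series=[[0,0,-0.02,0],[0,0,-0.055,0],[0,0,-0.095,0],[0,0,-0.13,0],[0,0,-0.15,0]])

```text
time: 20.4
ee_pos: [0.5511, 0.2174, 0.1623]
tcp_rot: [180.0, -0.8, 5.9]
wrist_force: [-0.1, 0.9, -3.0]
opening: 0.053
grasp_force: 38.3
```

Call:
arm_command(series=[[-0.0004,0.0258,0,0.115],[-0.0007,0.0516,0,0.23],[-0.0011,0.0774,0,0.344],[-0.0014,0.1032,0,0.459],[-0.0018,0.129,0,0.574]])

```text
time: 20.9
ee_pos: [0.5619, 0.0877, 0.1589]
tcp_rot: [-179.7, -0.5, -27.2]
wrist_force: [0.5, -0.3, -3.5]
opening: 0.0527
grasp_force: 38.2
```

Call:
arm_command(series=[[0.0137,0.0219,0,0.115],[0.0274,0.0437,0,0.23],[0.0412,0.0656,0,0.344],[0.0549,0.0874,0,0.459],[0.0686,0.1093,0,0.574]])

```text
time: 21.4
ee_pos: [0.5735, -0.0408, 0.159]
tcp_rot: [-179.5, -0.3, -60.1]
wrist_force: [0.5, 0.4, -3.1]
opening: 0.0528
grasp_force: 38.2
```

Call:
arm_command(series=[[0.0234,0.0109,0,0.115],[0.0468,0.0218,0,0.23],[0.0702,0.0327,0,0.344],[0.0936,0.0436,0,0.459],[0.117,0.0545,0,0.574]])

```text
time: 21.9
ee_pos: [0.5852, -0.1693, 0.159]
tcp_rot: [-179.4, 0.1, -93.0]
wrist_force: [0.4, -0.4, -2.8]
opening: 0.053
grasp_force: 38.2
```

```bash
python3 - <<'E'
from h import *
np.set_printoptions(precision=4,suppress=True)
s,d,T=wcam(); print(s["q"],s["ee_pos"],s["tcp_rot"],s["opening"],s["wrist_force"]); cv2.imwrite("pics/w5.png",d["color"])
E
```

```text
[ -16.2248   11.7324    9.622    87.3607    0.1952 -103.2252] [ 0.5852 -0.1693  0.159 ] [-179.4405    0.069   -92.9984] 0.052992866988093995 [ 0.3975 -0.4225 -2.7796]
```

View pics/w5.png

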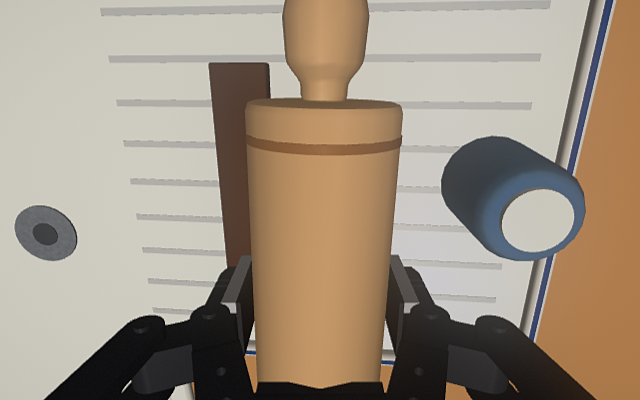

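The pin is held parallel to the strip, which shows at (240,160), and clear of the cup at (515,200). I'm lowering it.

Call:
arm_command(series=[[0,0,0.035,0],[0,0,0.07,0],[0,0,0.092,0],[0,0,0.103,0],[0,0,0.108,0]])

```text
time: 22.45
ee_pos: [0.586, -0.168, 0.0505]
tcp_rot: [-179.5, 0.1, -92.7]
wrist_force: [0.7, -0.6, -2.8]
opening: 0.0529
grasp_force: 38.2
```

Call:
arm_command(series=[[0,0,0.001,0],[0,0,0.002,0],[0,0,0.0025,0],[0,0,0.0025,0],[0,0,0.0025,0]])

```text
time: 22.95
ee_pos: [0.587, -0.1683, 0.05]
tcp_rot: [-179.3, 0.0, -92.7]
wrist_force: [-0.4, 0.1, -3.9]
opening: 0.0534
grasp_force: 38.2
```

Call:
arm_command(series=[[0,0,0.001,0],[0,0,0.002,0],[0,0,0.002,0],[0,0,0.002,0],[0,0,0.002,0]])

```text
time: 23.45
ee_pos: [0.5867, -0.1683, 0.0474]
tcp_rot: [-179.4, 0.0, -92.7]
wrist_force: [0.1, 0.6, -3.5]
opening: 0.0529
grasp_force: 38.2
```

Call:
arm_command(series=[[0,0,0.0005,0],[0,0,0.001,0],[0,0,0.001,0],[0,0,0.001,0],[0,0,0.001,0]])

```text
time: 23.95
ee_pos: [0.5869, -0.1682, 0.0466]
tcp_rot: [-179.3, 0.1, -92.7]
wrist_force: [0.0, 0.8, -0.2]
opening: 0.0533
grasp_force: 38.5
```

The pin has touched the board. Now I'm sliding it downhill (tool -y) towards the strip.

Call:
arm_command(series=[[0,-0.0015,0.0001,0],[0,-0.003,0.0003,0],[0,-0.0045,0.0004,0],[0,-0.006,0.0005,0],[0,-0.006,0.0005,0]])

```text
time: 24.45
ee_pos: [0.5931, -0.1687, 0.046]
tcp_rot: [-179.3, 0.0, -92.7]
wrist_force: [0.1, -0.9, -0.5]
opening: 0.0531
grasp_force: 38.5
```

Call:
arm_command(series=[[0,-0.001,0.0001,0],[0,-0.002,0.0002,0],[0,-0.002,0.0002,0],[0,-0.002,0.0002,0],[0,-0.002,0.0002,0]])

```text
time: 24.95
ee_pos: [0.5949, -0.1687, 0.0459]
tcp_rot: [-179.3, 0.0, -92.7]
wrist_force: [0.5, -0.6, -1.1]
opening: 0.0529
grasp_force: 38.5
```

```bash
python3 - <<'E'
from h import *
f=[]
for i in range(3):
    bot.camera("wrist"); s=bot.get_obs(); f.append(s["wrist_force"])
print(s["ee_pos"],np.mean(f,0))
E
```

```text
[ 0.59484087 -0.16869441  0.04586521] [ 0.32187289 -0.64055078 -1.41137672]
```

Call:
arm_command(series=[[0,-0.0007,0.0001,0],[0,-0.0013,0.0002,0],[0,-0.002,0.0003,0],[0,-0.002,0.0003,0],[0,-0.002,0.0003,0]])

```text
time: 25.6
ee_pos: [0.5968, -0.1687, 0.0456]
tcp_rot: [-179.4, 0.1, -92.7]
wrist_force: [-0.8, -0.1, -0.5]
opening: 0.0528
grasp_force: 38.5
```

Call:
arm_command(series=[[0,-0.0007,0.0001,0],[0,-0.0013,0.0002,0],[0,-0.002,0.0003,0],[0,-0.002,0.0003,0],[0,-0.002,0.0003,0]])

```text
time: 26.1
ee_pos: [0.5989, -0.1689, 0.0454]
tcp_rot: [-179.3, 0.0, -92.7]
wrist_force: [-1.2, 0.7, 1.4]
opening: 0.0529
grasp_force: 38.6
```

```bash
python3 - <<'E'
from h import *
f=[]
for i in range(3):
    d=bot.camera("wrist"); s=bot.get_obs(); f.append(s["wrist_force"])
print(s["ee_pos"],np.mean(f,0))
t=bot.camera("scene"); c=cv2.resize(t["color"][160:280,170:340],None,fx=3,fy=3,interpolation=cv2.INTER_CUBIC)
o=np.zeros((600,640,3),np.uint8); o[:360,:510]=c; o[360:]=d["color"][:240]; cv2.imwrite("pics/m6.png",o)
E
```

```text
[ 0.59891378 -0.16887037  0.04539132] [-0.59851651  0.08604118  1.77088322]
```

View pics/m6.png

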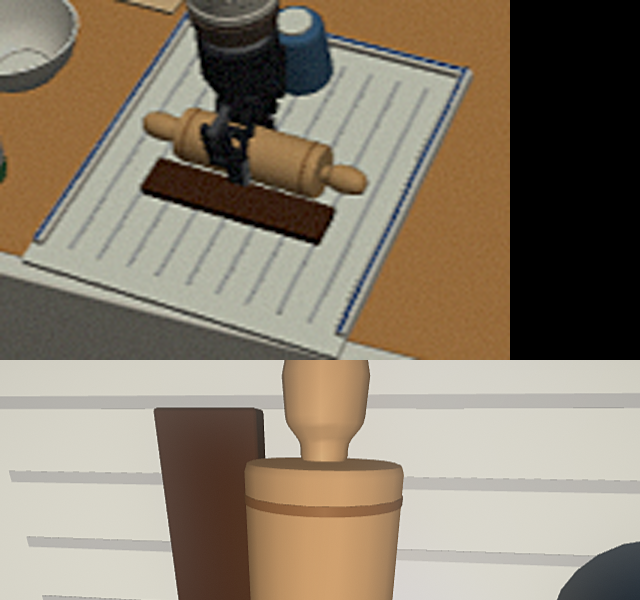

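The scene crop shows the pin over the strip's uphill edge, parallel and centred. The side force is just starting to show, so I'll press a little further.

Call:
arm_command(series=[[0,-0.0007,0,0],[0,-0.0013,0.0001,0],[0,-0.002,0.0001,0],[0,-0.002,0.0001,0],[0,-0.002,0.0001,0]])

```text
time: 26.8
ee_pos: [0.6008, -0.1689, 0.0452]
tcp_rot: [-179.4, 0.0, -92.7]
wrist_force: [-2.6, 0.1, 2.3]
opening: 0.0529
grasp_force: 38.7
```

Call:
arm_command(series=[[0,-0.0007,0,0],[0,-0.0013,0.0001,0],[0,-0.002,0.0001,0],[0,-0.002,0.0001,0],[0,-0.002,0.0001,0]])

```text
time: 27.3
ee_pos: [0.6028, -0.169, 0.045]
tcp_rot: [-179.4, 0.0, -92.7]
wrist_force: [-1.1, 0.6, 2.1]
opening: 0.0529
grasp_force: 38.7
```

```bash
python3 - <<'E'
from h import *
f=[]
for i in range(4):
    d=bot.camera("wrist"); s=bot.get_obs(); f.append(s["wrist_force"])
print(s["ee_pos"],np.mean(f,0))
P=pl
E
```

```text
[ 0.6028527  -0.16902688  0.04504634] [-1.37302747 -0.0085389   0.60148967]
```

There is a steady downhill reaction of -1.4 N, so the pin is pressing the strip (contact began near x = 0.598). I'm releasing and lifting.

Call:
arm_command(series=[[0,0,0,0],[0,0,0,0],[0,0,0,0],[0,0,0,0],[0,0,0,0]], hand=0.085)

```text
time: 28.0
ee_pos: [0.6028, -0.169, 0.0451]
tcp_rot: [-179.4, 0.1, -92.7]
wrist_force: [-0.0, 0.2, 0.6]
opening: 0.085
grasp_force: 0.0
```

Call:
arm_command(series=[[0,0,-0.005,0],[0,0,-0.02,0],[0,0,-0.05,0],[0,0,-0.085,0],[0,0,-0.12,0]])

```text
time: 28.5
ee_pos: [0.6013, -0.169, 0.1677]
tcp_rot: [-179.3, 0.0, -92.7]
wrist_force: [0.8, -0.2, -0.4]
opening: 0.0849
grasp_force: 0.0
```

```bash
python3 - <<'E'
from h import *
s,d,T=wcam(); print(s["ee_pos"],s["opening"])
t=bot.camera("scene"); c=cv2.resize(t["color"][160:280,170:340],None,fx=3,fy=3,interpolation=cv2.INTER_CUBIC)
o=np.zeros((600,640,3),np.uint8); o[:360,:510]=c; o[360:]=d["color"][:240]; cv2.imwrite("pics/m7.png",o)
a=[x["location"] for x in bot.mark_of("wrist","pin")[:1]]; 
import time
for _ in range(10): e=bot.camera("wrist")
print(a,[x["location"] for x in bot.mark_of("wrist","pin")[:1]],[x["location"] for x in bot.mark_of("wrist","strip")[:1]], np.abs(e["color"].astype(int)-d["color"]).mean())
E
```

```text
[ 0.60125071 -0.1690026   0.16774349] 0.08488833229699048
[[319.8, 196.7]] [[317.0, 197.9]] [[268.5, 186.5]] 4.683647135416667
```

View pics/m7.png

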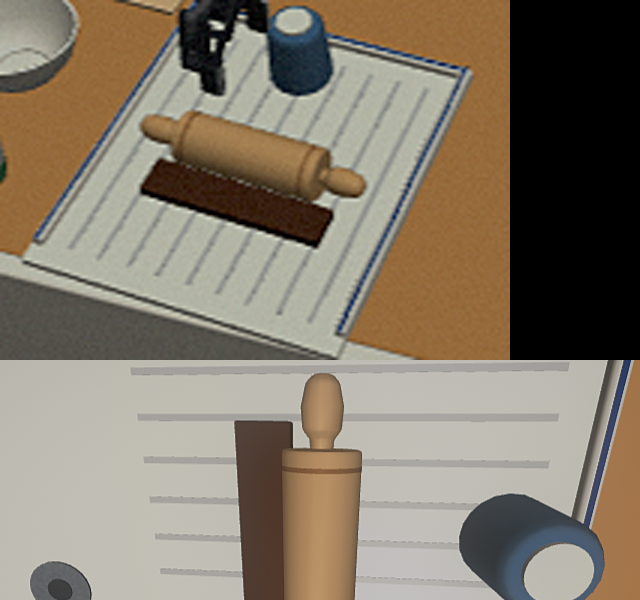

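The released pin lies parallel against the strip and the cup hasn't moved. I'll check that nothing is moving, then hand in.

```bash
python3 - <<'E'
from h import *
g=lambda:cv2.GaussianBlur(cv2.cvtColor(bot.camera("wrist")["color"],cv2.COLOR_BGR2GRAY),(9,9),0).astype(np.float32)
a=g(); b=g()
for _ in range(12): c=g()
sl=(slice(20,260),slice(230,370))
print(np.abs(a-b)[sl].max(),np.abs(a-c)[sl].max(),cv2.phaseCorrelate(a[sl].copy(),c[sl].copy()))
if np.abs(a-c)[sl].max()<1.8*np.abs(a-b)[sl].max()+2: print(bot.job_done())
E
```

```text
10.0 13.0 ((0.1706719387041744, -0.0031064304371852813), 0.9878897931840684)
the job is handed in; nothing more can be done
None
```

The job is handed in, with no result reported back: the strip lies flat across the middle of the board and the pin was let go resting against its uphill side, at rest in the last pictures, with the cup undisturbed.

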